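Seat the spare mixer roller on its ramp rack and bolt it in

TASK

With the fingers only, slowly push the steel roller up the ramp until it drops into its seat against the stop plate at the top; do not flick it or let it roll back down. Then push the round black knob at the side of the ramp all the way in, so that its bolt stands behind the roller. Do not pick up or carry the roller, and leave the other things on the bench where they stand.

Things in the scene. Friction and masses are not known exactly. Their poses are not given: they have to be found in the camera images.
- ramp: Ramp rack: fixed grey and aluminium fixture, 320 x 150 mm on plan. Origin on the bench under its middle; x points level up the ramp (away from the robot, turned up to 0.3 rad), y left across the lane, z up. Lane 108 mm wide (y -54 to 54) between 8 mm guides standing 12 mm above its surface. Along x: entry plate from -150 falls 6 degrees to the foot at -100 mm, 16 mm above the bench.
- ramp_deck: The ramp's sloping surface. Origin on the surface at the foot (x = -100 mm of the ramp), middle of the lane; x runs up the slope (8 degrees), y across to the left, z square to the surface. The roller's centre rides at z = 22 mm here.
- ramp_crest (a point): Middle of the crest, on the surface where the ramp ends: x = 85, z = 42 mm in the ramp's frame. Beyond it the seat falls 6 degrees to the upright stop plate (face at x = 140 mm, top 86 mm above the bench).
- ramp_seat (a point): Where the centre of the seated roller lies: x = 118, y = 0, z = 60.6 mm in the ramp's frame. Once past the crest, the roller rolls the last 33 mm into the seat by itself and stays there.
- roller: Loose polished steel roller with two thin black bands and an axle stub at each end: diameter 44, length 100 mm (112 over the stubs), about 0.3 kg, slippery. Origin at its centre; y is its axis and lies across the lane; x and z turn as it rolls. It starts resting in the hollow at the foot of the ramp (x = -100 mm) and rolls back there if let go below the crest.
- bolt (a joint): Travel of the sliding bolt in m: 0 pulled out, 0.040 fully in; starts at 0 to 0.008. It slides to the ramp's -y and stays where left (about 1.5 N friction). Its 8 mm rod (axis x = 89, z = 60.6 mm in the ramp's frame) crosses the lane just behind the seated roller; pushed in too early it bars the way.
- bolt_knob (a point): Centre of the outer face of the bolt's round black knob (diameter 26, 10 mm thick, facing the ramp's +y). Pulled out it is at x = 89, y = 152, z = 60.6 mm in the ramp's frame, fully in at y = 112. Between knob and lane stands the bolt's bracket: x 78 to 100, y 70 to 98 mm, 71 mm high.
- specimen_jar_0: Bystander: specimen jar with black cap, 56 x 56 x 88 mm, to the right of the ramp. Origin under its centre.
- tape_teal: Bystander: roll of marking tape lying flat, 52 x 52 x 19 mm, to the left of the ramp. Origin under its centre.
- amber_jar: Bystander: brown jar, 56 x 56 x 80 mm, to the left of the ramp. Origin under its centre.
- petri_1: Bystander: petri dish, 94 x 94 x 15 mm, to the right of the ramp's upper end. Origin under its centre.
- beaker_7: Bystander: small glass beaker, 57 x 66 x 71 mm, to the right of the ramp's foot. Origin under its centre.
- flask_green: Bystander: round stoppered flask, 72 x 72 x 137 mm, far left. Origin under its centre.
Things that resemble listed ones, but are neither listed nor needed, are in the scene too. Leave any purple look-alike of the roller alone.

How it is judged:
By the outcome, as a careful person would: the job done as asked, in the order asked, and still so for the second after the job is handed in, with the robot touching nothing.
It also fails if it takes over 54 s, if anything falls off the work surface, if the arm or the gripper's body presses on something with over 40 N, if the wrist force passes 120 N, or if a joint passes its speed limit or range.

ROBOT

A 6-joint arm with a two-finger parallel gripper is mounted at the origin on a cart in front of the work surface, level with it; the furniture and walls round the work are solid. World frame = base frame: x ahead of the robot, y to its left, z up, the work surface at z = 0. Lengths are in m, angles in rad, forces in N, time in s.
With the tool pointing down it reaches from about 0.35 to 0.875 m from the base axis. Payload 15.5 kg.
Tool frame: the origin (TCP) lies midway between the tips of the shut fingers; the grasp point (between the pads) lies 19 mm behind it; z points along the fingers, y is the direction in which the jaws open and shut (so a half turn about z gives the same grasp; the last joint's range is limited). The gripper opens to 85 mm and grips with 20 to 120 N. Pads are 22 mm wide; open, the fingers measure 114 mm over their backs; the gripper's body (76 mm by 85 mm) begins 54 mm behind the grasp point. The pads swing forward as they close: fully open they stand 13 mm farther back than shut.
Start: joints at [-1.361, 0.494, 1.345, -0, 1.302, -0.096], TCP at [0.188, -0.596, 0.231] pointing down, gripper open.
Joint ranges: [-2.91, 2.91], [-0.82, 2.16], [0.22, 2.67], [-1.22, 4.37], [0.12, 2.79], [-3.08, 3.08]. Speed limits (rad/s): [1.89, 1.89, 2.57, 3.01, 3.01, 3.01].

INTERFACE

Orientations are given as a rotation vector (axis times angle).
In Python, from rig import sense, camera, get_calibration, finish_job gives the robot as it stands.
- The arm moves only by the shell command python3 -m pendant 'ROWS' [FORCE]. ROWS is a JSON object of lists of equal length, an entry for each row: "hand": the opening, from 0 (shut) to 1 (fully open); "translation": the shift along the world's x, y, z in cm, a list of three; "spin": the turn about the world's z in degrees. In form: {"hand": [hand, ...], "translation": [[x, y, z], ...], "spin": [spin, ...]}. A call has 1 to 20 rows; each row is the pose to reach, as a shift and turn from the pose commanded when the call began; what a row does not reach only later rows make up. A row lasts 1/10 s, in which the tool goes at most 50 mm and 8.59 degrees, less where a joint would pass 70% of its speed; a pose out of reach is approached as far as the arm can. A call with a gripper value outside its range is refused whole. The fingers move at their own pace and stop on an object; FORCE is the grip in N (left out, the last holds). Time passes only in rows, so rows that repeat a pose let the fingers close. It gives the time, the measured TCP pose, the force and the opening at its end, in the units of the state.
- sense(): the state, without advancing time (a new reading comes with each control period).
- camera(name): name is "side" or "top"; returns the picture (480x640x3 uint8, red, green, blue); there is no depth.
- get_calibration(name): a dict with "fx", "fy", "cx", "cy" (pixels), "eye" and "rotation" of the camera in the world. Camera axes: x right, y down, z forward; pixel columns grow to the right and rows downward; lengths in m; the calibration is good to about 2 mm. A picture is of the moment at which its call begins. get_calibration takes no time and is no camera call.
- finish_job(): hands the job in, once; it reports no verdict.
The state is a dict: "t": time; "joint_positions": joint angles; "dq": joint speeds; "joint_efforts": joint torques, N m; "tcp_pos": TCP position; "ee_rot": TCP orientation; "wrist_force": force on the tool from outside, world axes, zero at the start; "ft_torque": the same for the moment, N m; "gripper_width": finger opening in m.
Only numpy, scipy, OpenCV 4.12 (cv2) and the standard library are available. Lean on these libraries where they do the work, as an engineer would, in place of code of your own. Each camera call takes 0.05 s, during which the arm holds its last target.

## Working session

There is one attempt and no reset: what is moved stays moved. The work goes in short steps, Python scripts to look and compute and a shell command to move; the robot and the scene stay as the last step left them, time stands still between calls to the robot, and variables do not carry over. Pictures are saved under pics/ and viewed, and the job is handed in when it is done.

```bash
mkdir -p pics; ls; python3 - <<'E'
from rig import sense,camera,get_calibration
import cv2
for n in("top","side"):
    cv2.imwrite(f"pics/{n}0.png",camera(n)[:,:,::-1]); print(n,get_calibration(n))
s=sense();print(s)
E
```

```text
pics
top {'fx': 444.9956032250761, 'fy': 444.9956032250761, 'cx': 317.68047091669064, 'cy': 243.44891254850924, 'eye': array([0.47715228, 0.05275346, 1.14158046]), 'rotation': array([-2.21105182,  2.16059969, -0.07123847])}
side {'fx': 544.7644613856274, 'fy': 544.7644613856274, 'cx': 318.9460250056801, 'cy': 234.04790362862835, 'eye': array([0.16247762, 0.84775845, 0.81917669]), 'rotation': array([-0.54859096,  2.63535312, -1.21144109])}
{'t': 0.1, 'joint_positions': array([-1.36050534e+00,  4.94109815e-01,  1.34602503e+00,  1.02070262e-05,
        1.30248952e+00, -9.55075442e-02]), 'dq': array([-1.07039338e-03, -1.02459482e-03,  3.37211152e-05,  4.61392942e-04,
        3.45443919e-04,  3.13332372e-04]), 'joint_efforts': array([ 3.27821843e-03, -8.83583736e+01, -3.84563398e+01, -1.11786887e-04,
        5.16992863e-03,  8.66898745e-06]), 'tcp_pos': array([ 0.18809888, -0.59571299,  0.23078182]), 'ee_rot': array([-3.10392387e+00, -4.78316613e-01,  7.75008237e-05]), 'wrist_force': array([ 0.2939661 , -0.26331017, -0.43645303]), 'ft_torque': array([0.00310736, 0.02506355, 0.0063235 ]), 'gripper_width': 0.08545192785535574}
```

View pics/top0.png

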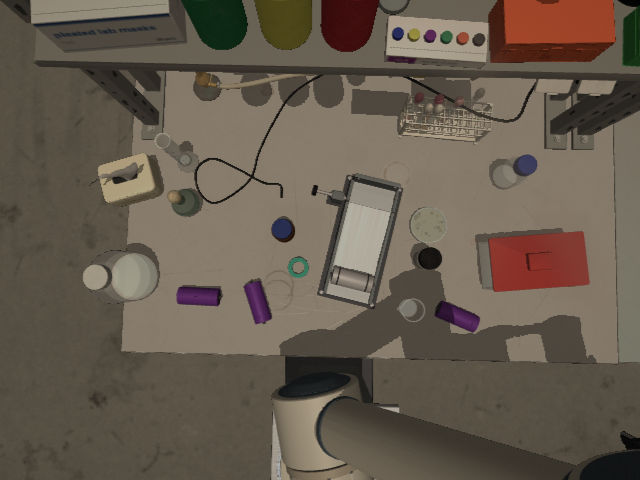

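View pics/side0.png

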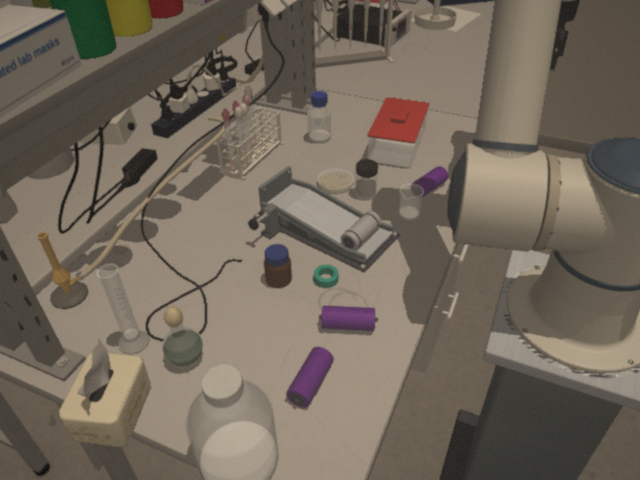

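```bash
cat > h.py <<'E'
import numpy as np,cv2
from scipy.spatial.transform import Rotation as R
from rig import get_calibration
def ray(n,u,v):
    c=get_calibration(n);d=R.from_rotvec(c['rotation']).apply([(u-c['cx'])/c['fx'],(v-c['cy'])/c['fy'],1]);return np.array(c['eye']),d
def onz(n,u,v,z):
    e,d=ray(n,u,v);return e+d*(z-e[2])/d[2]
def proj(n,p):
    c=get_calibration(n);q=R.from_rotvec(c['rotation']).inv().apply(np.array(p)-c['eye']);return np.stack([q[...,0]/q[...,2]*c['fx']+c['cx'],q[...,1]/q[...,2]*c['fy']+c['cy']],-1)
E
python3 - <<'E'
from h import *
a=cv2.imread('pics/top0.png')[165:315,290:420];cv2.imwrite('pics/topz.png',cv2.resize(a,None,fx=4,fy=4,interpolation=cv2.INTER_CUBIC))
a=cv2.imread('pics/side0.png')[160:280,235:415];cv2.imwrite('pics/sidez.png',cv2.resize(a,None,fx=4,fy=4,interpolation=cv2.INTER_CUBIC))
for u,v,z in[(318,294,.028),(372,307,.028),(402,187,.086),(350,176,.086),(315,190,.06),(352,278,.04)]:print(onz('top',u,v,z))
E
```

```text
[0.42630521 0.05249292 0.028     ]
[ 0.39730996 -0.08233331  0.028     ]
[ 0.68870426 -0.14293057  0.086     ]
[ 0.71256434 -0.01782581  0.086     ]
[0.68158937 0.06573081 0.06      ]
[ 0.46806419 -0.0304835   0.04      ]
```

View pics/topz.png

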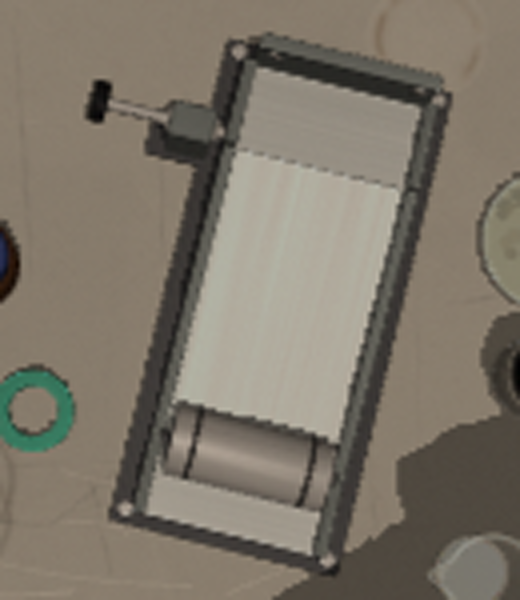

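View pics/sidez.png

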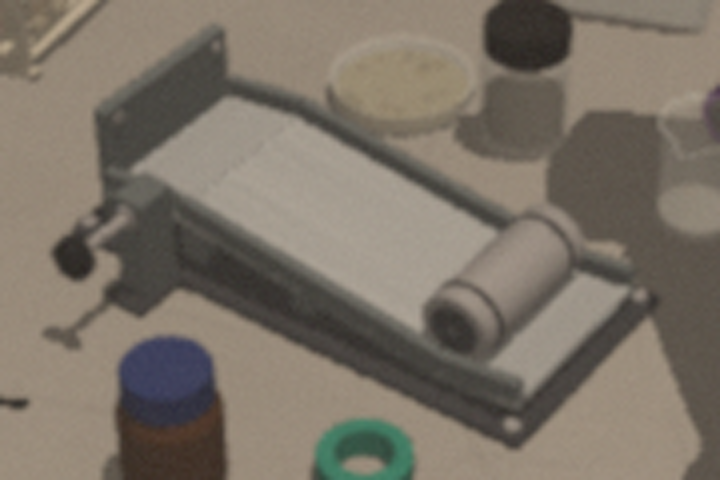

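```bash
cat >> h.py <<'E'
P=np.load('pose.npy') if __import__('os').path.exists('pose.npy') else None
def w(p,P=None):
    P=np.load('pose.npy') if P is None else P
    x,y,t=P;p=np.asarray(p,float);c,s=np.cos(t),np.sin(t);return np.stack([x+c*p[...,0]-s*p[...,1],y+s*p[...,0]+c*p[...,1],p[...,2]],-1)
E
python3 - <<'E'
from h import *
from scipy.optimize import least_squares
T=lambda a,b:(290+(a-1.5)/4,165+(b-1.5)/4)
S=lambda a,b:(235+(a-1.5)/4,160+(b-1.5)/4)
ob=[('top',T(237,147),(85,54,42)),('top',T(403,188),(85,-54,42)),('top',T(252,456),(-100,0,38)),
('side',S(292,121),(85,-54,42)),('side',S(462,312),(-100,50,38)),]
ob=[(n,u,np.array(p)/1000) for n,u,p in ob]
f=lambda P:np.concatenate([proj(n,w(p,P))-u for n,u,p in ob])
r=least_squares(f,[.55,-.04,-.2],loss='soft_l1');print(r.x,f(r.x).round(1).reshape(-1,2).tolist());np.save('pose.npy',r.x)
for n,sc,org in(('top',4,(290,165)),('side',4,(235,160))):
    a=cv2.imread(f'pics/{n}z.png')
    for p in [(85,54,42),(85,-54,42),(-150,54,21),(-150,-54,21),(89,152,60.6),(89,112,60.6),(140,54,86),(140,-54,86),(-100,50,38),(-100,-50,38),(78,98,71),(100,98,71),(78,70,71),(160,75,0),(-160,75,0),(-160,-75,0)]:
        q=(proj(n,w(np.array(p)/1000))-org)*sc+1.5
        cv2.circle(a,tuple(int(v) for v in q),3,(0,0,255),1)
    cv2.imwrite(f'pics/{n}z1.png',a)
E
```

```text
[ 0.56402959 -0.05427467 -0.19224064] [[-0.7, 0.2], [0.3, -0.9], [1.2, 0.3], [0.8, -0.3], [-0.7, 4.5]]
```

View pics/topz1.png

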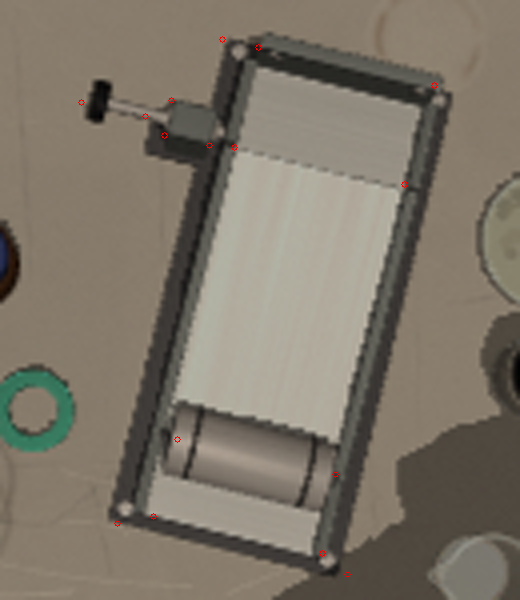

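View pics/sidez1.png

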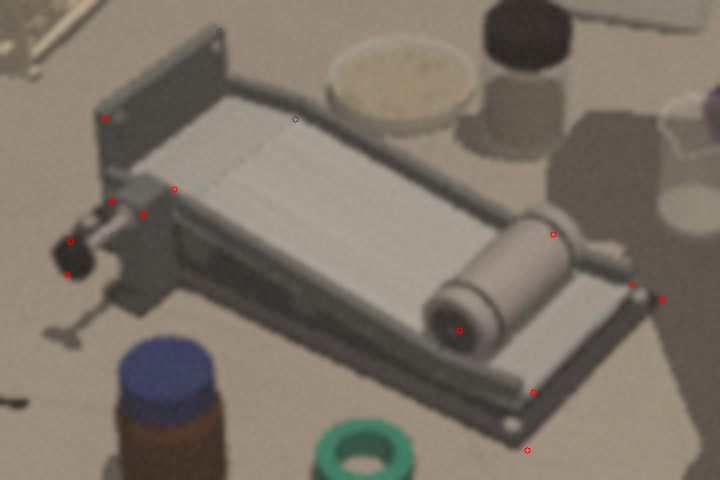

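```bash
python3 - <<'E'
from h import *
from scipy.optimize import least_squares
T=lambda a,b:(290+(a-1.5)/4,165+(b-1.5)/4)
S=lambda a,b:(235+(a-1.5)/4,160+(b-1.5)/4)
ob=[('top',T(237,147),(85,54,42)),('top',T(403,188),(85,-54,42)),('top',T(251,455),(-100,0,38)),
('side',S(295,121),(85,-54,42)),('side',S(452,325),(-100,56,38)),('top',T(111,519),(-160,75,0)),('top',T(338,575),(-160,-75,0)),('side',S(515,447),(-160,75,0)),('side',S(657,300),(-160,-75,0))]
ob=[(n,u,np.array(p)/1000) for n,u,p in ob]
f=lambda P:np.concatenate([proj(n,w(p,P))-u for n,u,p in ob])
r=least_squares(f,[.55,-.04,-.2],loss='soft_l1');print(r.x,f(r.x).round(1).reshape(-1,2).tolist());np.save('pose.npy',r.x)
# knob travel
e,d=ray('top',*T(88,100));P=r.x
for tr in(0,4,8,12):print(tr,(proj('top',w(np.array((89,152-tr,60.6))/1e3))-(290,165))*4+1.5,(proj('side',w(np.array((89,152-tr,60.6))/1e3))-(235,160))*4+1.5)
for p in[(-100,0,38),(118,0,60.6),(89,152,60.6),(89,112,60.6)]:print(p,w(np.array(p)/1e3))
E
```

```text
[ 0.56502388 -0.05341742 -0.21237937] [[-0.2, -0.5], [0.5, -0.7], [0.3, -0.0], [0.3, -0.4], [-1.2, 3.2], [0.2, -0.1], [0.7, -0.3], [1.2, 1.6], [0.7, 0.9]]
0 [84.19783617 96.93528141] [ 62.71879448 270.72709431]
4 [90.53345511 98.4381406 ] [ 67.5832662  266.90352347]
8 [96.86987336 99.94118938] [ 72.4279519  263.09550482]
12 [103.20709107 101.44442781] [ 77.25297208 259.30294368]
(-100, 0, 38) [ 0.46727067 -0.03233878  0.038     ]
(118, 0, 60.6) [ 0.68037267 -0.07829022  0.0606    ]
(89, 152, 60.6) [0.68406377 0.07640747 0.0606    ]
(89, 112, 60.6) [0.67563232 0.03730619 0.0606    ]
```

```bash
python3 - <<'E'
from h import *
from rig import sense
s=sense();M=R.from_rotvec(s['ee_rot']).as_matrix();P=np.load('pose.npy')
print(np.degrees(np.arctan2(M[1,:2],M[0,:2])),np.degrees(P[2])+90)
print((w([-.168,0,.1])-s['tcp_pos'])*100)
c,si=np.cos(P[2]),np.sin(P[2]);
for nm,u,v,z in[('amber',283,229,.08),('tape',298,267,.015),('jar',429,258,.088),('beaker',411,309,.05)]:
    q=onz('top',u,v,z)[:2]-P[:2];print(nm,q@[c,si],q@[-si,c])
E
```

```text
[ 17.52080645 -72.47918719] 77.83155835344517
[ 21.26996041  57.77076785 -13.07818175]
amber -0.024517764195517634 0.19251443234989427
tape -0.10427779278973227 0.13917927248370368
jar -0.011516384722340662 -0.16081323756359753
beaker -0.13942596528062332 -0.15403614005312602
```

```bash
python3 -m pendant '{"hand":[0.6,0.6,0.6,0.6,0.6,0.6,0.6,0.6,0.6,0.6,0.6,0.6,0.6,0.6,0.6,0.6,0.6,0.6,0.6,0.6],"translation":[[1,2,0],[2.5,6,0],[4,10,0],[5.5,14,0],[7,18,0],[8.5,22,0],[10,26,0],[11.5,30,0],[13,34,0],[14.5,38,0],[16,42,-1],[17.5,46,-3],[19,50,-5],[20.3,54,-7],[21,56.5,-9],[21.3,57.8,-11],[21.3,57.8,-12],[21.3,57.8,-13],[21.3,57.8,-13],[21.3,57.8,-13]],"spin":[-1,-3,-5,-7,-9,-11,-13,-15,-17,-19,-21,-23,-25,-27,-28.5,-29.7,-29.7,-29.7,-29.7,-29.7]}'
python3 - <<'E'
from h import *
from rig import sense,camera
for n in("top","side"):cv2.imwrite(f"pics/{n}1.png",camera(n)[:,:,::-1])
s=sense();print((w([-.168,0,.027])-s['tcp_pos'])*100,s['wrist_force'],s['gripper_width'],s['t'])
E
```

```text
t: 2.1
tcp_pos: [0.4011, -0.018, 0.1014]
ee_rot: [-3.124, 0.333, 0.001]
wrist_force: [-0.4, 0.1, -0.2]
gripper_width: 0.0513
[-0.05948546  0.01615128 -7.47343521] [-0.32862958 -0.03241941  0.41118689] 0.05114282727947932 2.2
```

View pics/side1.png

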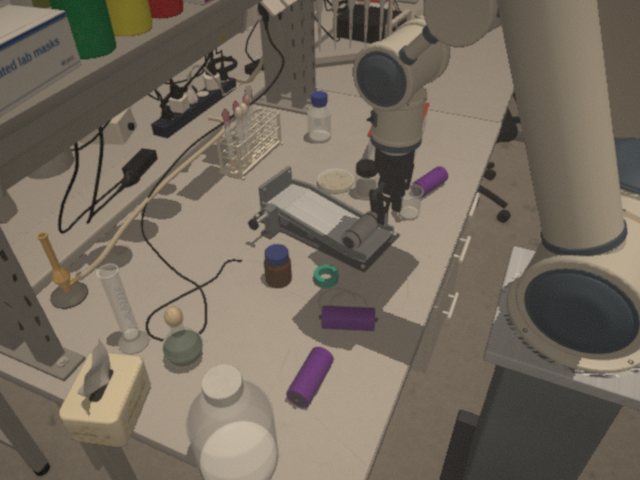

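The side view shows the open fingers above the ramp's entry, around (387,205), and the roller undisturbed at (362,232). Next I descend behind it.

```bash
python3 -m pendant '{"hand":[0.6,0.6,0.6,0.6,0.6,0.6,0.6,0.6,0.6,0.6],"translation":[[0,0,-1.5],[0,0,-3],[0,0,-4.5],[0,0,-6],[0,0,-7],[0,0,-7.4],[0.4,-0.1,-7.4],[0.9,-0.2,-7.4],[1.4,-0.3,-7.4],[1.4,-0.3,-7.4]],"spin":[0,0,0,0,0,0,0,0,0,0]}'
python3 - <<'E'
from h import *
from rig import sense,camera
for n in("top","side"):cv2.imwrite(f"pics/{n}2.png",camera(n)[:,:,::-1])
a=cv2.imread('pics/side2.png')[160:280,235:435];cv2.imwrite('pics/side2z.png',cv2.resize(a,None,fx=4,fy=4,interpolation=cv2.INTER_CUBIC))
a=cv2.imread('pics/top2.png')[165:315,290:420];cv2.imwrite('pics/top2z.png',cv2.resize(a,None,fx=4,fy=4,interpolation=cv2.INTER_CUBIC))
s=sense();P=np.load('pose.npy');print(R.from_euler('z',-P[2]).apply(s['tcp_pos']-[*P[:2],0]),s['wrist_force'],s['t'])
E
```

```text
t: 3.2
tcp_pos: [0.4166, -0.0213, 0.0277]
ee_rot: [3.124, -0.333, 0.003]
wrist_force: [-0.6, -0.5, -0.9]
gripper_width: 0.0513
[-1.53089272e-01  1.02364434e-04  2.75171552e-02] [-0.62682694 -0.05281255  0.53345155] 3.3
```

View pics/side2z.png

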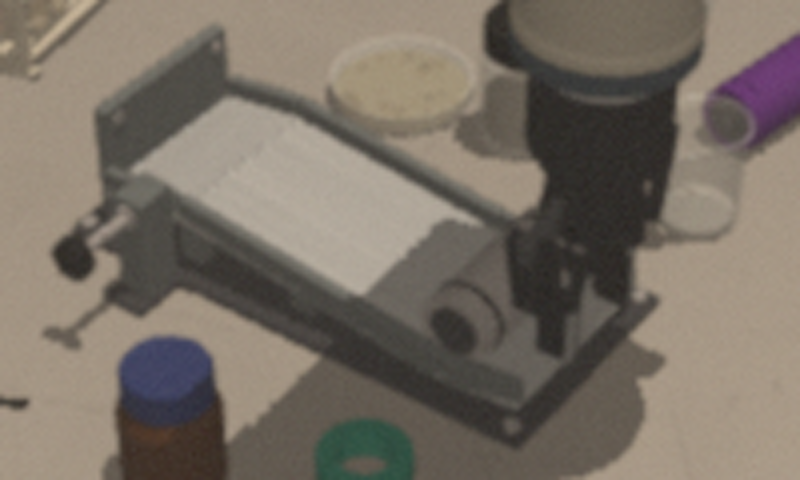

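View pics/top2z.png

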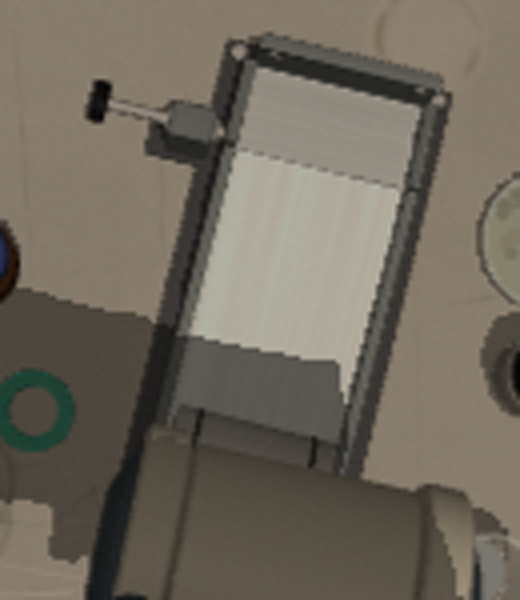

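```bash
python3 -m pendant '{"hand":[0.6,0.6,0.6,0.6,0.6,0.6,0.6,0.6,0.6,0.6,0.6,0.6,0.6,0.6,0.6,0.6,0.6,0.6,0.6,0.6],"translation":[[0.3,-0.06,0],[0.6,-0.13,0],[0.9,-0.19,0],[1.15,-0.25,0],[1.35,-0.29,0],[1.55,-0.33,0],[1.75,-0.38,0],[1.95,-0.42,0.03],[2.15,-0.46,0.06],[2.4,-0.52,0.1],[2.65,-0.57,0.13],[2.9,-0.62,0.17],[3.15,-0.68,0.2],[3.4,-0.73,0.24],[3.65,-0.79,0.28],[3.9,-0.84,0.31],[4.15,-0.89,0.35],[4.4,-0.95,0.38],[4.65,-1,0.42],[4.9,-1.06,0.45]],"spin":[0,0,0,0,0,0,0,0,0,0,0,0,0,0,0,0,0,0,0,0]}'
cat > look.py <<'E'
import sys
from h import *
from rig import sense,camera
k=sys.argv[1]
a=camera('side')[:,:,::-1][160:280,235:435];cv2.imwrite(f'pics/side{k}z.png',cv2.resize(a,None,fx=4,fy=4,interpolation=cv2.INTER_CUBIC))
s=sense();P=np.load('pose.npy');print(R.from_euler('z',-P[2]).apply(s['tcp_pos']-[*P[:2],0]),s['wrist_force'],s['t'])
E
python3 look.py 3
```

```text
t: 5.3
tcp_pos: [0.4643, -0.0316, 0.0318]
ee_rot: [-3.124, 0.333, 0.0]
wrist_force: [-0.6, 0.9, 0.5]
gripper_width: 0.0513
[-1.02381390e-01  5.50755278e-05  3.18676907e-02] [ 0.87951617 -1.08210823  0.78321506] 5.35
```

View pics/side3z.png

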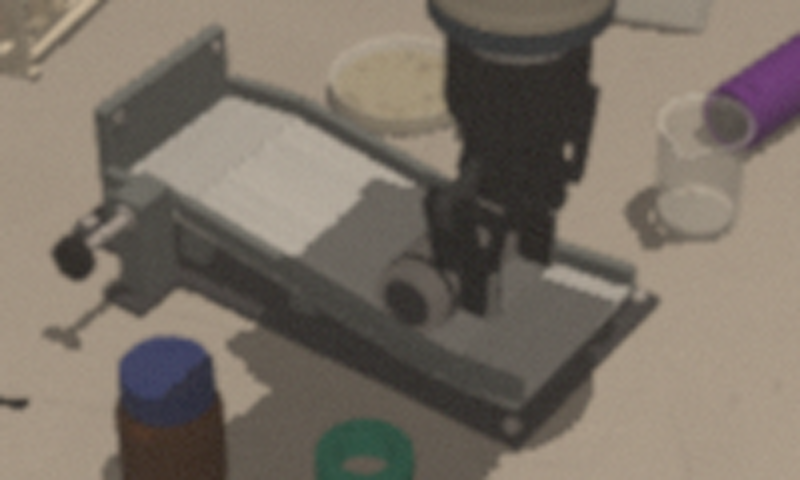

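The roller has moved up with the fingers, its end now at (405,300) in the crop. I continue.

```bash
python3 -m pendant '{"hand":[0.6,0.6,0.6,0.6,0.6,0.6,0.6,0.6,0.6,0.6,0.6,0.6,0.6,0.6,0.6,0.6,0.6,0.6,0.6,0.6],"translation":[[0.3,-0.06,0.04],[0.6,-0.13,0.09],[0.9,-0.19,0.13],[1.2,-0.26,0.17],[1.5,-0.32,0.22],[1.8,-0.39,0.26],[2.1,-0.45,0.3],[2.4,-0.52,0.34],[2.7,-0.58,0.39],[3,-0.65,0.43],[3.3,-0.71,0.47],[3.6,-0.78,0.52],[3.9,-0.84,0.56],[4.2,-0.9,0.6],[4.5,-0.97,0.65],[4.8,-1.03,0.69],[5.1,-1.1,0.73],[5.4,-1.16,0.78],[5.7,-1.23,0.82],[6,-1.29,0.86]],"spin":[0,0,0,0,0,0,0,0,0,0,0,0,0,0,0,0,0,0,0,0]}'
python3 look.py 4
```

```text
t: 7.35
tcp_pos: [0.5244, -0.0446, 0.0404]
ee_rot: [3.124, -0.333, -0.0]
wrist_force: [-0.5, 0.7, 0.2]
gripper_width: 0.0511
[-4.08901803e-02  9.48278236e-05  4.05150126e-02] [ 1.19344661 -0.98700969 -0.26833019] 7.4
```

View pics/side4z.png

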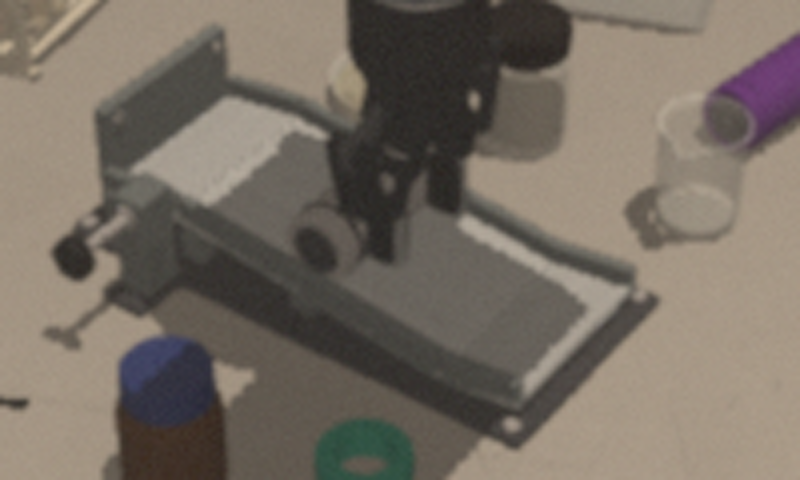

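```bash
python3 -m pendant '{"hand":[0.6,0.6,0.6,0.6,0.6,0.6,0.6,0.6,0.6,0.6,0.6,0.6,0.6,0.6,0.6,0.6,0.6,0.6,0.6,0.6],"translation":[[0.3,-0.06,0.04],[0.6,-0.13,0.09],[0.9,-0.19,0.13],[1.2,-0.26,0.17],[1.5,-0.32,0.22],[1.8,-0.39,0.26],[2.1,-0.45,0.3],[2.4,-0.52,0.34],[2.7,-0.58,0.39],[3,-0.65,0.43],[3.3,-0.71,0.47],[3.6,-0.78,0.52],[3.9,-0.84,0.56],[4.2,-0.9,0.6],[4.5,-0.97,0.65],[4.8,-1.03,0.69],[5.1,-1.1,0.73],[5.4,-1.16,0.78],[5.7,-1.23,0.82],[6,-1.29,0.86]],"spin":[0,0,0,0,0,0,0,0,0,0,0,0,0,0,0,0,0,0,0,0]}'
python3 look.py 5
```

```text
t: 9.4
tcp_pos: [0.5844, -0.0575, 0.049]
ee_rot: [-3.124, 0.333, 0.0]
wrist_force: [-1.0, -0.1, 0.5]
gripper_width: 0.0512
[0.0204303  0.00013739 0.04913668] [ 1.74017011 -0.31857737  0.16691171] 9.45
```

View pics/side5z.png

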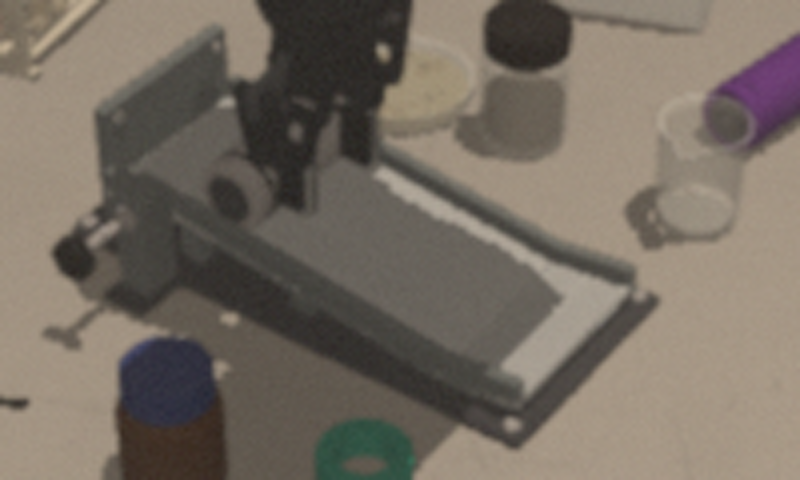

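```bash
python3 -m pendant '{"hand":[0.6,0.6,0.6,0.6,0.6,0.6,0.6,0.6,0.6,0.6,0.6,0.6,0.6,0.6,0.6,0.6,0.6,0.6,0.6,0.6],"translation":[[0.25,-0.05,0.04],[0.5,-0.11,0.07],[0.75,-0.16,0.11],[1,-0.22,0.14],[1.25,-0.27,0.18],[1.5,-0.32,0.21],[1.75,-0.38,0.25],[2,-0.43,0.29],[2.2,-0.47,0.31],[2.4,-0.52,0.34],[2.6,-0.56,0.37],[2.75,-0.59,0.4],[2.9,-0.63,0.42],[3.05,-0.66,0.44],[3.2,-0.69,0.46],[3.35,-0.72,0.48],[3.5,-0.75,0.5],[3.65,-0.79,0.5],[3.8,-0.82,0.5],[3.95,-0.85,0.5]],"spin":[0,0,0,0,0,0,0,0,0,0,0,0,0,0,0,0,0,0,0,0]}'
python3 look.py 6
```

```text
t: 11.45
tcp_pos: [0.6238, -0.0659, 0.054]
ee_rot: [3.124, -0.333, 0.0]
wrist_force: [-0.7, 0.0, 0.3]
gripper_width: 0.0513
[0.06032582 0.00015833 0.05399923] [-0.46117106 -0.75758613 -0.01878478] 11.5
```

View pics/side6z.png

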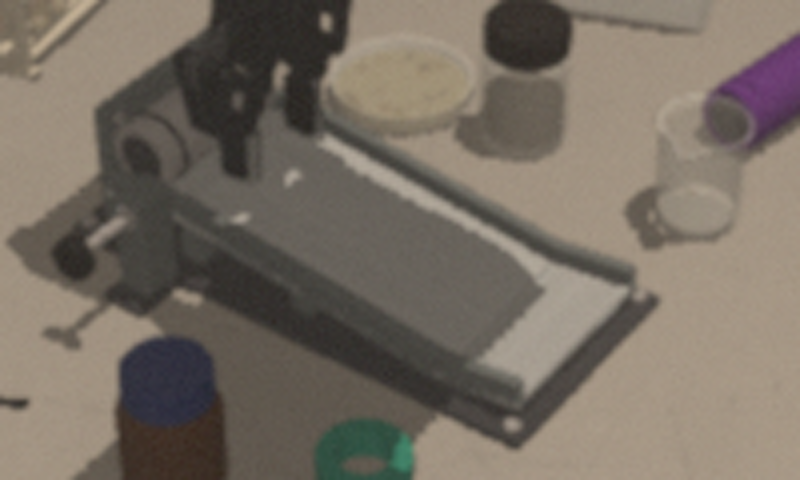

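```bash
python3 -m pendant '{"hand":[0.6,0.6,0.6,0.6,0.4,0.2,0,0,0,0,0,0,0,0,0,0,0,0],"translation":[[-0.5,0.1,0],[-1.2,0.25,0.5],[-1.5,0.32,2],[-1.5,0.32,4.5],[-1.5,0.32,7.5],[-1.5,0.32,10.5],[-0.5,2,12],[0.5,5,12],[2,8,12],[3.5,11,12],[5,14,12],[6,16,12],[6.7,17.5,12],[6.7,17.5,12],[6.7,17.5,12],[6.7,17.5,12],[6.7,17.5,12],[6.7,17.5,12]],"spin":[0,0,0,0,0,0,0,0,0,0,0,0,0,0,0,0,0,0]}'
python3 look.py 7; python3 - <<'E'
from h import *
from rig import camera
a=camera('top')[:,:,::-1];cv2.imwrite('pics/top7.png',a)
for p in[(118,56,60.6),(89,149,60.6)]:print((proj('side',w(np.array(p)/1e3))-(235,160))*4+1.5)
E
```

```text
t: 13.3
tcp_pos: [0.6905, 0.1084, 0.1741]
ee_rot: [3.124, -0.335, -0.0]
wrist_force: [-0.1, 0.1, -0.8]
gripper_width: 0.0001
[0.08858246 0.18476416 0.17409516] [ 0.04873443 -0.13605459 -0.52842875] 13.35
[135.56022098 165.67521917]
[ 66.36900793 267.85795445]
```

View pics/side7z.png

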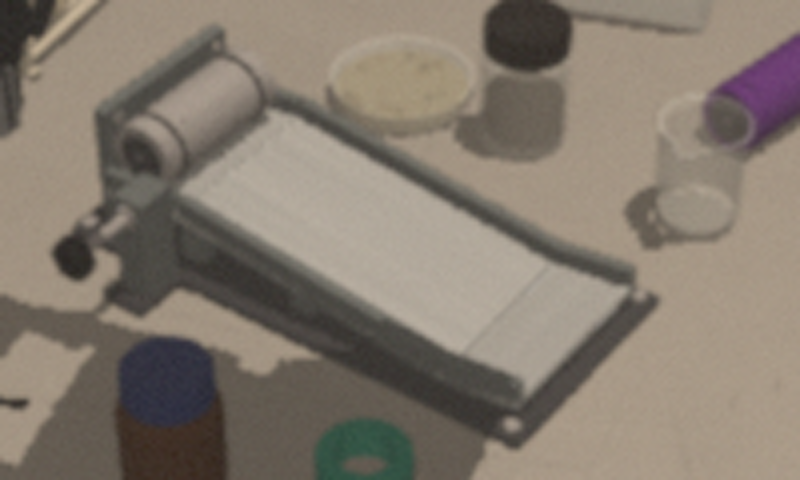

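View pics/top7.png

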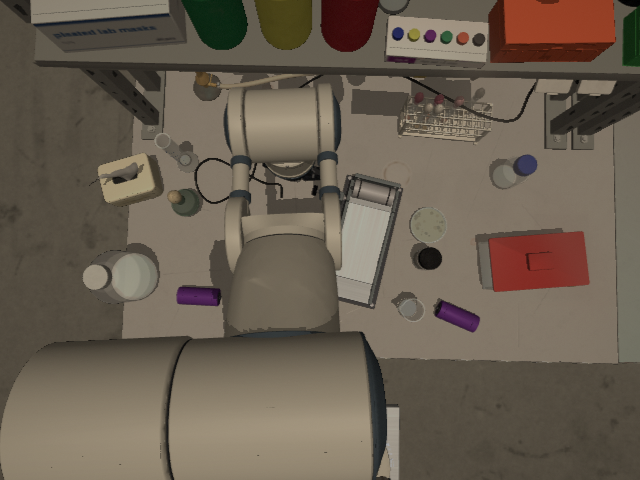

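The roller sits against the stop plate, its end at (142,155) in the side crop, and the knob is still out at (72,258). Now I lower the shut fingers outside the knob.

```bash
python3 -m pendant '{"hand":[0,0,0,0,0,0,0,0,0,0],"translation":[[0,0,-2],[0,0,-4],[0,0,-6.5],[0,0,-9],[0,0,-11],[0,0,-12],[0,0,-12.5],[0,0,-12.5],[-0.2,-1,-12.5],[-0.2,-1,-12.5]],"spin":[0,0,0,0,0,0,0,0,0,0]}'
python3 look.py 8; python3 - <<'E'
from h import *
from rig import camera
a=camera('side')[:,:,::-1][140:260,180:340];cv2.imwrite('pics/side8.png',cv2.resize(a,None,fx=5,fy=5,interpolation=cv2.INTER_CUBIC))
E
```

```text
t: 14.4
tcp_pos: [0.6889, 0.0978, 0.05]
ee_rot: [3.124, -0.334, 0.002]
wrist_force: [0.5, 0.5, 0.2]
gripper_width: -0.0001
[0.08922364 0.17440326 0.04990904] [0.47845274 0.53756589 0.04161112] 14.45
```

View pics/side8.png

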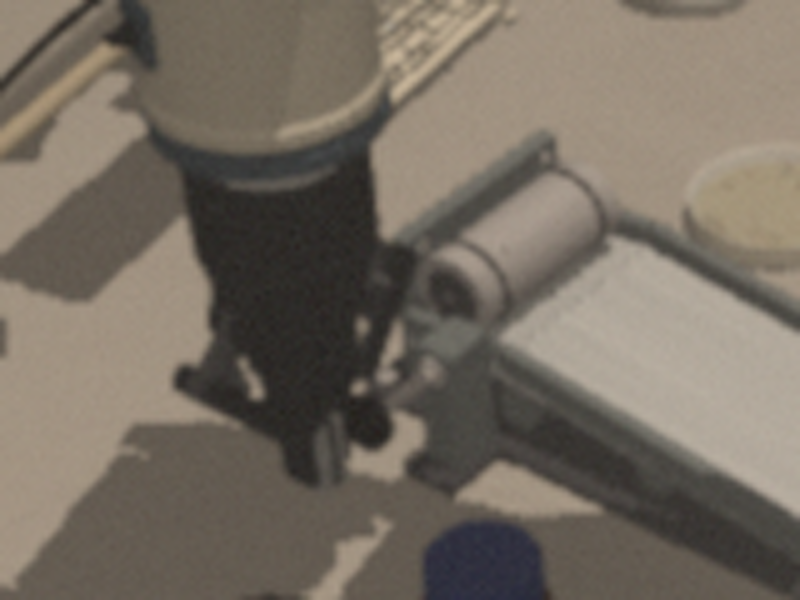

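```bash
python3 -c "
from rig import sense;print(sense()['joint_positions'])"
```

```text
[ 5.64184482e-02  7.81201795e-01  1.31679521e+00 -1.87604596e-05
  1.04256737e+00  1.84046078e+00]
```

```bash
python3 -m pendant '{"hand":[0,0,0,0,0,0,0,0,0,0,0,0,0,0],"translation":[[0.1,0.5,0.2],[0.2,1,0.2],[0.2,1,0.2],[0.2,1,0.2],[0.2,1,0.2],[0.2,1,0.2],[0.2,1,0.2],[0.2,1,0.2],[0.2,1,0.2],[0.2,1,0.2],[0.2,1,0.2],[0.2,1,0.2],[0.2,1,0.2],[0.2,1,0.2]],"spin":[0,8,16,24,32,40,48,56,64,72,80,88,90,90]}'
python3 look.py 9; python3 - <<'E'
from h import *
from rig import camera
a=camera('side')[:,:,::-1][140:260,180:340];cv2.imwrite('pics/side9.png',cv2.resize(a,None,fx=5,fy=5,interpolation=cv2.INTER_CUBIC))
E
```

```text
t: 15.9
tcp_pos: [0.6909, 0.1096, 0.0513]
ee_rot: [2.444, 1.974, 0.001]
wrist_force: [-0.2, 0.5, -0.1]
gripper_width: 0.0004
[0.08861042 0.18584566 0.05124254] [0.59823436 0.63600751 0.25890447] 15.95
```

View pics/side9.png

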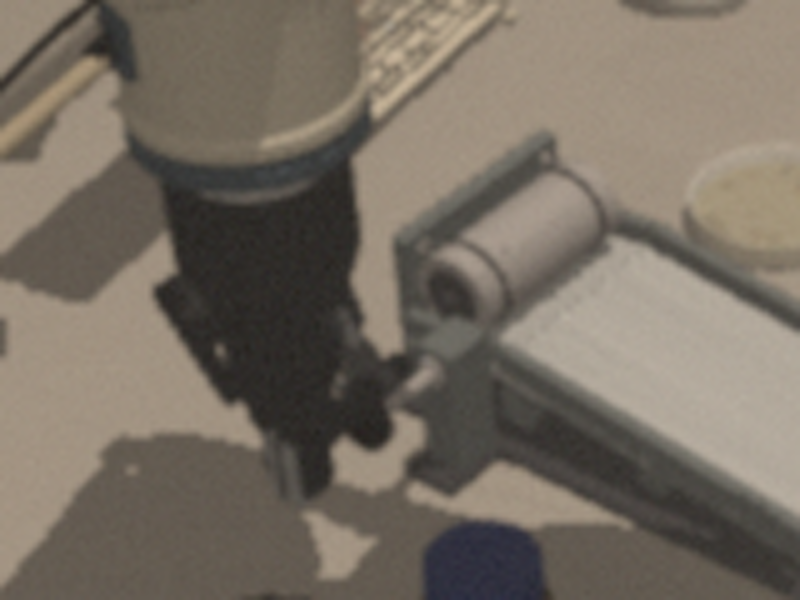

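The shut fingers now present a flat side just outside the knob (370,410). Pushing inwards.

```bash
python3 -m pendant '{"hand":[0,0,0,0,0,0,0,0,0,0,0,0,0,0,0,0,0],"translation":[[-0.1,-0.5,0],[-0.21,-1,0],[-0.32,-1.5,0],[-0.41,-1.9,0],[-0.5,-2.3,0],[-0.57,-2.6,0],[-0.63,-2.9,0],[-0.7,-3.2,0],[-0.76,-3.5,0],[-0.82,-3.8,0],[-0.89,-4.1,0],[-0.95,-4.4,0],[-1.02,-4.7,0],[-1.08,-5,0],[-1.14,-5.3,0],[-1.18,-5.5,0],[-1.18,-5.5,0]],"spin":[0,0,0,0,0,0,0,0,0,0,0,0,0,0,0,0,0]}'
python3 look.py 10
```

```text
t: 17.7
tcp_pos: [0.6789, 0.0537, 0.051]
ee_rot: [2.445, 1.973, -0.0]
wrist_force: [0.6, -1.0, -0.8]
gripper_width: 0.0004
[0.08876784 0.12884626 0.0510067 ] [-0.56549932 -0.28646476  0.45772804] 17.75
```

View pics/side10z.png

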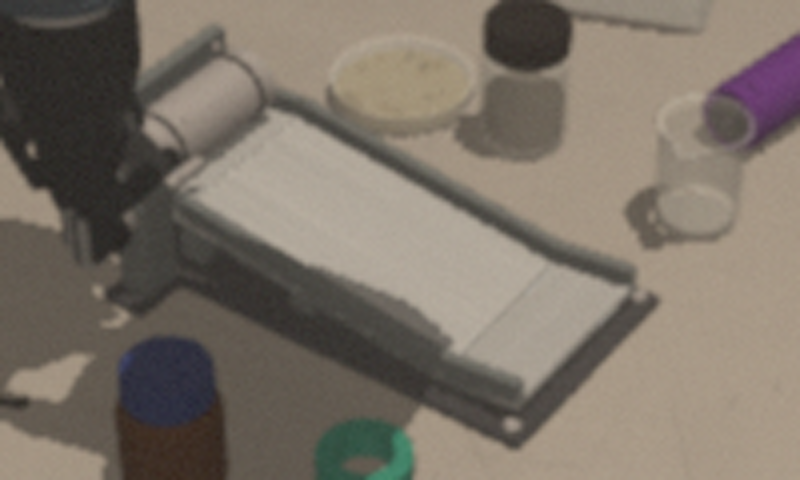

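```bash
python3 -m pendant '{"hand":[0,0,0,0,0,0],"translation":[[-0.03,-0.15,0],[-0.06,-0.3,0],[-0.1,-0.45,0],[-0.13,-0.6,0],[-0.14,-0.65,0],[-0.14,-0.65,0]],"spin":[0,0,0,0,0,0]}'; python3 look.py 11
```

```text
t: 18.35
tcp_pos: [0.6776, 0.0478, 0.051]
ee_rot: [-2.445, -1.973, -0.001]
wrist_force: [1.5, 4.8, 0.8]
gripper_width: -0.0001
[0.08871555 0.12262767 0.05101785] [ 1.38182013  4.12279859 -0.07860685] 18.4
```

```bash
python3 -m pendant '{"hand":[0,0,0,0],"translation":[[-0.01,-0.05,0],[-0.02,-0.1,0],[-0.03,-0.15,0],[-0.03,-0.15,0]],"spin":[0,0,0,0]}'; python3 look.py 12
```

```text
t: 18.8
tcp_pos: [0.6775, 0.0476, 0.051]
ee_rot: [-2.444, -1.973, -0.003]
wrist_force: [3.5, 15.3, -2.0]
gripper_width: -0.0001
[0.08872067 0.1225176  0.0510534 ] [ 3.70581267 16.0622639  -1.59972686] 18.85
```

The tool stopped moving while the force rose to 16 N, so the bolt is at its end stop. Retreat outwards and up.

```bash
python3 -m pendant '{"hand":[0,0,0,0,0,0,0,0,0,0,0,0],"translation":[[0.05,0.2,0],[0.2,0.8,0],[0.4,2,0],[0.7,3.5,0],[1,5,1],[1,5,4],[1,5,8],[1,5,12],[0,6,14],[-3,8,15],[-6,11,15],[-6,11,15]],"spin":[0,0,0,0,0,0,0,0,0,0,0,0]}'; python3 look.py 13;python3 - <<'E'
from h import *
from rig import camera
a=camera('top')[:,:,::-1][165:315,290:420];cv2.imwrite('pics/top13.png',cv2.resize(a,None,fx=4,fy=4,interpolation=cv2.INTER_CUBIC))
print((proj('top',w(np.array((89,112,60.6))/1e3))-(290,165))*4+1.5)
E
```

```text
t: 20.05
tcp_pos: [0.614, 0.1601, 0.2024]
ee_rot: [-2.441, -1.977, -0.0]
wrist_force: [0.6, -0.7, -0.7]
gripper_width: -0.0001
[0.00488677 0.21807162 0.20229043] [ 0.4664565  -0.65564287  0.31053717] 20.1
[147.59001265 111.97240967]
```

View pics/side13z.png

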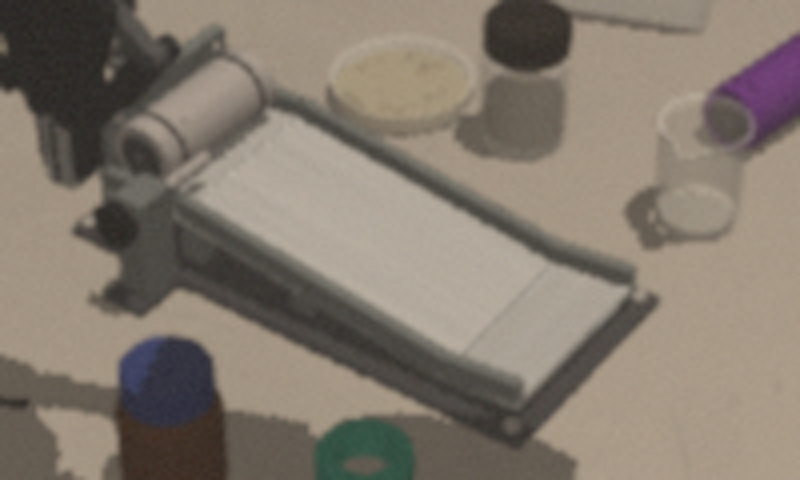

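View pics/top13.png

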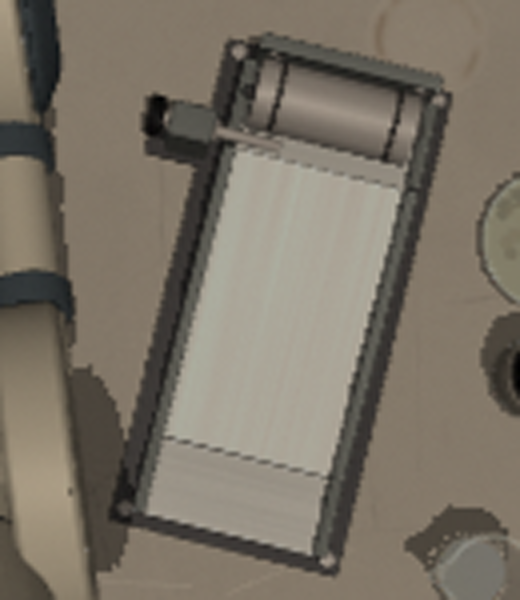

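```bash
python3 -c "
from rig import finish_job;print(finish_job())"
```

```text
the job is handed in; nothing more can be done
None
```

The roller is in its seat against the stop plate, the bolt is pushed in behind it, and the job is handed in at about 20 s, within the 54 s limit.

- **Roller:** I pushed it up the ramp with two spread fingertips at about 15–30 mm/s. It rolled into the seat once past the crest, and I did not grip or lift it.
- **Bolt:** I pushed the knob in with the shut fingers until they stopped moving and the force rose to about 16 N, which I took as the end stop. I then backed the arm away from everything.
- **Last pictures:** The roller lies against the stop plate and the rod stands across the lane behind it. In the top view the knob's outer face is within about 2 mm of where I calculated "fully in". The nearby bystanders in view look where they were.
- **Disagreement:** In the side view the ramp pose I worked out puts the roller and knob about 2–3 pixels too low. The top view and the contact positions agreed with it, so I did not correct for this.
- **Not checked:** I took no full-frame picture after the bolt was pushed in. The far flask and the look-alike rollers left of the ramp were not checked at the end.

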